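# Grind two turns on the hand coffee mill

### The job

Press the red suction lever of the coffee mill gently right down, so that its foot grips the worktop. Then hold the crank's wooden knob and turn it clockwise two full turns, and on until the crank points straight away from the lever, at an even, unhurried pace (six or seven seconds a turn), easing it over the stiff spot in each turn so that it neither lurches ahead nor flies back; a hard bean will jam it once in the first turn: do not force it, which drags the mill along or makes the crank jump, but back the crank off a little so that the bean drops through, and carry on. Let go with the crank pointing straight away from the lever, and leave the tea things where they are.

Things in the scene. Friction and masses are not known exactly. Their poses are not given: they have to be found in the camera images.
- mill: coffee mill: black suction foot 132 mm across, beech box 104 mm square to 128 mm height, steel dome hopper to 166 mm. Origin at its underside on the crank's upright axis. Its -x side carries the red lever, its +y side a small drawer. The foot holds to about 25 N of side load at the crank, then creeps
- crank (a joint): turn of the crank about the mill's upright axis (rad), clockwise from above, counting on over whole turns; 0, 6.28, 12.57 = arm along the mill's +x, away from the lever. Starts at -1.4 to -0.1. Drags 3 to 4 N at the knob, up to 9 N on the stiff spot (80 degrees wide, once a turn, place unknown), which then pushes it on; the jam blocks it until it is backed off 10 to 25 degrees
- knob_grip (a point): middle of the upright wooden knob at the end of the crank arm: knob 31 mm across and 43 mm tall, this point 24 mm above its lower end, 202 mm above the worktop and 85 mm out from the mill's axis. The knob spins freely on its pin, so a grip from above can keep its yaw. The arm, 18 mm wide, runs 26 mm below this point
- lever_paddle (a point): top face of the red lever's paddle, 72 mm out from the lever's hinge. The hinge lies 58 mm from the mill's axis on its -x side, 26 mm above the worktop; the paddle is 38 mm wide and ends 85 mm from the hinge
- lever (a joint): how far the suction lever is pressed down (rad): starts at 0 to 0.12, standing up at about 35 degrees; 0.62 = level, at its stop. Takes 6 to 8 N at the paddle and stays where it is left
- teapot: white teapot, 136 mm across the belly and 133 mm high, on the lilac tray; origin under its centre
- milk_jug: white milk jug, 86 mm across, 74 mm high, on the tray; origin under its centre
- sugar_bowl: white lidded sugar bowl, 88 mm across, 86 mm high, on the tray; origin under its centre
- saucer: white saucer, 140 mm across, 14 mm high, beyond the mill; origin under its centre
- cup: white cup with one handle, 76 mm across, 66 mm high, standing on the saucer; origin under its centre
- strainer_bowl: small white bowl, 124 mm across, 42 mm high, to the right; origin under its centre
- bean_jar: amber glass jar with a wooden lid, 84 mm across, 135 mm high, beyond the mill to the right; origin under its centre
- teaspoon: spoon with a wooden handle, 140 mm long, lying near right; origin under the middle of its length

How it is judged:
On the way, in this order (a step that is already met when the one before it is completed fails the run):
1. the suction lever is right down (value of joint lever above 0.56 rad), for 0.2 s.
2. the crank has come round to point away from the lever, past the jam and the stiff spot once (value of joint crank above 6.18318 rad), for 0.1 s.
3. it has come round again, the crank within 0.3 rad of pointing away from the lever (value of joint crank above 12.2664 rad), for 0.1 s.
At the end, for the whole second after the job is handed in: the crank at rest two turns and a little on, within 0.3 rad of pointing straight away from the lever (crank 12.27 to 12.87); the lever still down (over 0.56 rad); the mill within 8 mm of where it stood; the knob released (value of joint crank between 12.2664 and 12.8664 rad and velocity of joint crank between -0.05 and 0.05 rad/s and value of joint lever above 0.56 rad and distance of mill from where it was at the start of the episode below 0.008 m); the robot touches nothing.
It fails at once if the crank is turned on before the suction lever is down (value of joint lever below 0.5 rad and value of joint crank above 0.5 rad).
It fails at once if the crank lurches ahead or flies back (velocity of joint crank above 5 rad/s or velocity of joint crank below -5 rad/s).
It fails at once if the mill is dragged over the worktop (distance of mill from where it was at the start of the episode above 0.008 m).
It fails at once if the lever is hammered or forced (contact force between the fingers and lever above 35 N).
It fails at once if a tea thing is knocked out of place (distance of any of teapot, milk_jug, sugar_bowl, saucer, cup, strainer_bowl, bean_jar, teaspoon from where it was at the start of the episode above 0.02 m).
It also fails if it takes over 72 s, if anything falls off the work surface, if the arm or the gripper's body presses on something with over 40 N, if the wrist force passes 120 N, or if a joint passes its speed limit or range.

### The arm

A 6-joint arm with a two-finger parallel gripper is mounted at the origin on the work surface. World frame = base frame: x ahead of the robot, y to its left, z up, the work surface at z = 0. Lengths are in m, angles in rad, forces in N, time in s.
With the tool pointing down it reaches from about 0.25 to 0.8 m from the base axis. Payload 8.5 kg.
Tool frame: the origin (TCP) lies between the finger pads; the fingertips stand 25 mm ahead of it and the grasp point (between the pads) lies 6 mm ahead of it (env.tips_ahead is the distance from the TCP to the fingertips, in m); z points along the fingers, y is the line along which they close (so a half turn about z gives the same grasp; the last joint's range is limited). The gripper opens to 85 mm and grips with 20 to 120 N. Pads are 22 mm wide; open, the fingers measure 114 mm over their backs; the gripper's body (76 mm by 85 mm) begins 54 mm behind the grasp point. The pads swing forward as they close: fully open they stand 13 mm farther back than shut.
Start: joints at [1.149, 0.238, -0.013, 1.319, 0, 1.571], TCP at [0.215, 0.479, 0.256] pointing down, gripper open.
Joint ranges: [-2.66, 2.66], [-1.03, 1.9], [-1.14, 1.46], [-1.82, 2.27], [-1.45, 1.34], [-3.14, 3.14]. Speed limits (rad/s): [2.22, 2.22, 2.79, 3.14, 3.14, 3.14].

### API

Orientations are given as a rotation vector (axis times angle).
In Python, from rig import observe, optics, env gives the robot as it stands.
- The arm moves only by the tool step_arm, never from a script. Its argument "rows" is a list of rows, each an object with "delta_pos": the shift along the tool's x, y, z in parts of the range, where 1.0 means 1 m, a list of three; "dr": the turn, a rotation vector about the tool's x, y, z in parts of the range, where 1.0 means pi rad, a list of three; "claw": the opening, from 0 (shut) to 1 (fully open). A call has 1 to 10 rows; each row is the pose to reach, as a shift and turn from the pose commanded when the call began, along the tool's axes at that moment; what a row does not reach only later rows make up. A row lasts 1/8 s, in which the tool goes at most 62.5 mm and 10.7 degrees, less where a joint would pass 70% of its speed; a pose out of reach is approached as far as the arm can. No shift or turn number may pass 1 either way. A call with a gripper value outside its range is refused whole. The fingers move at their own pace and stop on an object; "force" is the grip in N (left out, the last holds). Time passes only in rows, so rows that repeat a pose let the fingers close. It gives the time, the measured TCP pose, the force, the opening and the grip force at its end, in the units of the state.
- observe(): the state, without advancing time (a new reading comes with each control period).
- optics.get_image(name): name is "scene" or "side" or "wrist"; returns the picture (400x640x3 uint8, blue, green, red); there is no depth.
- optics.camera_model(name): a dict with "fx", "fy", "cx", "cy" (pixels), "pose" (4x4, takes a point from camera to world coordinates). Camera axes: x right, y up, looking along -z (the intrinsics and any distortion apply to the point x, -y, -z); pixel columns grow to the right and rows downward; lengths in m; the calibration is good to about 2 mm. A picture is of the moment at which its call begins: read the wrist's pose just before it. camera_model takes no time and is no camera call; for the wrist camera it gives the pose at the moment of the call.
- env.finish_job(): hands the job in; it is judged then, once.
The state is a dict: "time": time; "joint_pos": joint angles; "dq": joint speeds; "joint_efforts": joint torques, N m; "position": TCP position; "tool_rot": TCP orientation; "force": force on the tool from outside, world axes, zero at the start; "wrist_torque": the same for the moment, N m; "grip_width": finger opening in m; "gripper_force": force on a finger pad.
Only numpy, scipy, OpenCV 4.12 (cv2) and the standard library are available. Lean on these libraries where they do the work, as an engineer would, in place of code of your own. Each camera call takes 0.05 s, during which the arm holds its last target. There are 200 camera calls.

## Working session

There is one attempt and no reset: what is moved stays moved. The work goes in short steps, Python scripts to look and compute and a tool call to move; the robot and the scene stay as the last step left them, time stands still between calls to the robot, and variables do not carry over. Pictures are saved under pics/ and viewed, at most 10 in all, crops included, and the job is handed in when it is done.

Besides the shell and the picture viewer there is one more tool, called as a command line: name --argument value ..., lists and objects as JSON in quotes. step_arm: Moves the arm, as the interface text tells. Its arguments: {"type":"object","properties":{"rows":{"type":"array","items":{"type":"object","properties":{"delta_pos":{"type":"array","items":{"type":"number"}},"dr":{"type":"array","items":{"type":"number"}},"claw":{"type":"number"}}}},"force":{"type":"number"}},"required":["rows"]}

```bash
mkdir -p pics; ls
python3 - <<'E'
from rig import observe, optics, env
import cv2,numpy as np
s=observe();print(s)
a=optics.get_image("scene");b=optics.get_image("side")
cv2.imwrite("pics/scene.png",a);cv2.imwrite("pics/side.png",b)
for n in("scene","side","wrist"):print(n,optics.camera_model(n))
E
```

```text
pics
{'time': 0.0, 'joint_pos': array([ 1.14900637e+00,  2.38780279e-01, -1.42490314e-02,  1.31922609e+00,
        9.35740875e-06,  1.57080152e+00]), 'dq': array([ 6.55526475e-04, -2.08318848e-03,  3.40211898e-04,  3.62070136e-05,
        1.28760090e-04, -3.38598265e-04]), 'joint_efforts': array([-1.52496177e-03, -5.38777113e+01,  3.46441233e+01,  1.84399844e-02,
       -1.11448235e-04,  7.79596121e-06]), 'position': array([0.21477053, 0.47863446, 0.25567991]), 'tool_rot': array([-6.57587678e-01, -3.07167729e+00,  2.23782606e-03]), 'force': array([-0.01094212,  0.69372321, -0.02468838]), 'wrist_torque': array([ 0.03517581, -0.01609552,  0.00365908]), 'gripper_force': 0.0, 'grip_width': 0.08544530692088273}
scene {'fx': 365.0141378715087, 'fy': 365.0141378715087, 'cx': 322.7156946218132, 'cy': 200.3165283082105, 'pose': array([[ 0.43844045, -0.72601304,  0.52978773,  1.04958901],
       [ 0.89861594,  0.34355029, -0.27287833, -0.23474769],
       [ 0.0161045 ,  0.5957166 ,  0.80303324,  0.91110319],
       [ 0.        ,  0.        ,  0.        ,  1.        ]])}
side {'fx': 480.54634383903203, 'fy': 480.54634383903203, 'cx': 319.8948765285828, 'cy': 199.31027460890445, 'pose': array([[ 0.71804744,  0.50962316, -0.47401699, -0.12139124],
       [-0.69583072,  0.54040659, -0.47305425, -0.69224371],
       [ 0.0150825 ,  0.66951098,  0.74264902,  1.23915262],
       [ 0.        ,  0.        ,  0.        ,  1.        ]])}
wrist {'fx': 357.2797996856591, 'fy': 357.2797996856591, 'cx': 320.8775364162085, 'cy': 202.50097967707055, 'pose': array([[ 4.09860438e-01, -8.63842758e-01, -2.92899489e-01,
         1.39487935e-01],
       [ 9.12147720e-01,  3.87810154e-01,  1.32626625e-01,
         5.12930711e-01],
       [-9.79153518e-04, -3.21526007e-01,  9.46900242e-01,
         3.73538533e-01],
       [ 0.00000000e+00,  0.00000000e+00,  0.00000000e+00,
         1.00000000e+00]])}
```

View pics/scene.png

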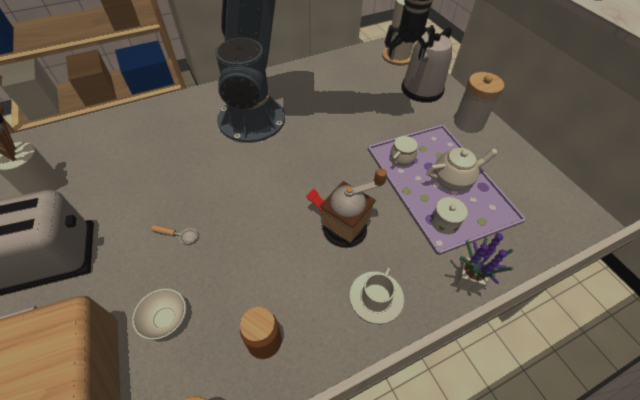

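View pics/side.png

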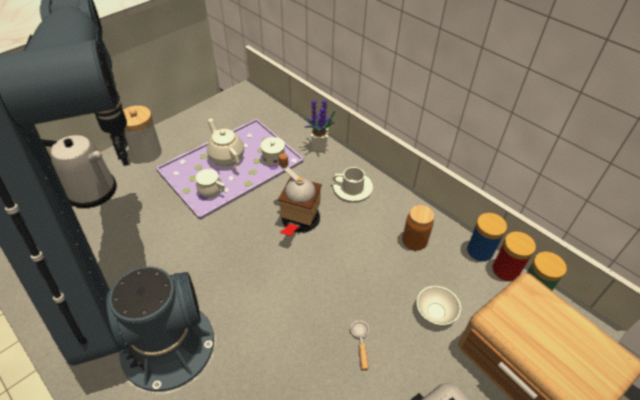

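The scene view shows the mill at about (347,212), with its red lever at (314,198), its knob at (381,177) and its hub at (350,190). In the side view the lever is at (290,230), the knob at (283,159) and the hub near (300,180). Next I triangulate these.

```bash
cat > h.py <<'E'
import cv2,numpy as np
from rig import observe, optics, env
def ray(n,uv,m=None):
    m=m or optics.camera_model(n);P=m["pose"]
    d=np.array([(uv[0]-m["cx"])/m["fx"],-(uv[1]-m["cy"])/m["fy"],-1.]);d=P[:3,:3]@d
    return P[:3,3],d/np.linalg.norm(d)
def tri(rs):
    A=sum(np.eye(3)-np.outer(d,d) for o,d in rs);b=sum((np.eye(3)-np.outer(d,d))@o for o,d in rs)
    p=np.linalg.solve(A,b);return p,[np.linalg.norm(np.cross(p-o,d)) for o,d in rs]
def plane(n,uv,z,m=None):
    o,d=ray(n,uv,m);return o+d*(z-o[2])/d[2]
E
python3 - <<'E'
from h import *
for n,c in(("scene",(350,205)),("side",(296,195))):
    im=cv2.imread(f"pics/{n}.png");h=cv2.cvtColor(im,cv2.COLOR_BGR2HSV)
    x0,y0=c[0]-55,c[1]-60
    crop=h[y0:y0+120,x0:x0+110]
    for nm,lo,hi in(("red",(0,200,120),(6,255,255)),("brown",(0,90,40),(22,255,255)),("black",(0,0,0),(180,255,38))):
        mk=cv2.inRange(crop,lo,hi)
        k,l,st,ce=cv2.connectedComponentsWithStats(mk)
        for i in range(1,k):
            if st[i,4]>12:print(n,nm,st[i]+[x0,y0,0,0,0],ce[i]+[x0,y0])
    big=cv2.resize(im[y0:y0+120,x0:x0+110],None,fx=5,fy=5,interpolation=cv2.INTER_CUBIC)
    globals()[n]=big
cv2.imwrite("pics/zoom.png",cv2.resize(np.hstack([scene,side]),(800,436)))
E
```

```text
scene red [308 191  14  15  92] [314.91304348 197.98913043]
scene brown [375 168  12  17 161] [380.11180124 176.22360248]
scene brown [337 181  12   7  31] [342.51612903 183.96774194]
scene brown [ 306  188   69   55 1378] [340.76487663 216.25761974]
scene brown [346 187   7   6  29] [349.10344828 189.48275862]
scene black [323 225  43  22 370] [343.54324324 237.67567568]
side red [282 225  16  10  97] [289.3814433  229.25773196]
side brown [278 152   9  15 109] [282.27522936 159.18348624]
side brown [297 177   6   5  21] [299.61904762 178.76190476]
side brown [278 182  44  44 968] [299.86570248 207.26859504]
side brown [280 223  19  14 173] [289.34682081 229.09248555]
side black [297 213  22  19 127] [307.64566929 224.72440945]
side black [282 219  11   6  32] [285.8125 221.    ]
```

View pics/zoom.png

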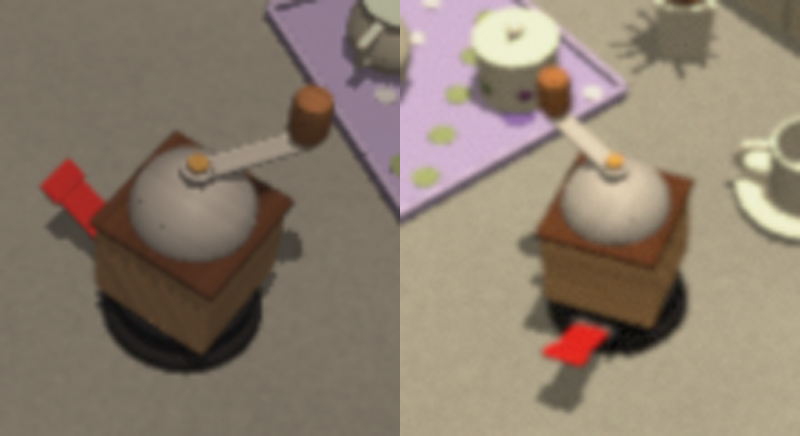

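The zoom shows the knob, the brass hub cap and the wide red paddle clearly in both views. In full-frame pixels the paddle centre is about (312.6,194.5) in scene and (289,229.5) in side.

Run:
```python
from h import *
T=lambda a,b:tri([ray("scene",a),ray("side",b)])
k,e=T((380.6,176.2),(282.3,159.2));print("knob",k.round(4),e)
h,e=T((349.1,189.5),(299.6,178.8));print("hub",h.round(4),e)
p,e=T((312.6,194.5),(289,229.6));print("paddle",p.round(4),e)
print("radius",np.linalg.norm((k-h)[:2]),"paddle r",np.linalg.norm((p-h)[:2]))
ax=np.arctan2(*(h-p)[1::-1]);ak=np.arctan2(*(k-h)[1::-1])
print("mill yaw",np.degrees(ax),"knob dir",np.degrees(ak),"crank rad",ax-ak)
# box top corners: scene zoom & side zoom
for nm,a in(("scene",[(178,132),(95,220),(210,298),(292,203)]),):
    for u in a:
        q=np.array(u)/3.636+[295,145];print(plane("scene",q,.128)[:2].round(4))
for u in[(582,155),(541,234),(656,264),(692,182)]:
    q=np.array([u[0]-400,u[1]])/3.636+[241,135];print(" ",plane("side",q,.128)[:2].round(4))
```

```text
knob [0.5747 0.1742 0.1993] [np.float64(0.0006976381790102545), np.float64(0.0006976381790101204)]
hub [0.5673 0.0871 0.182 ] [np.float64(0.0016418446120692565), np.float64(0.001641844612069163)]
paddle [0.4663 0.0298 0.0721] [np.float64(0.0032041107449281674), np.float64(0.0032041107449281886)]
radius 0.0873972683147754 paddle r 0.11607695592705031
mill yaw 29.548809861167666 knob dir 85.18424238427885 crank rad -0.9710214782994262
[0.499  0.1137]
[0.5465 0.0201]
[0.6412 0.0634]
[0.5947 0.1579]
  [0.5857 0.1476]
  [0.497 0.101]
  [0.5451 0.0088]
  [0.6339 0.0565]
```

```bash
cat >> h.py <<'E'
from scipy.spatial.transform import Rotation as R
def go(target,yaw=None):
    s=observe();r=R.from_rotvec(s["tool_rot"]);M=r.as_matrix()
    print("t",s["time"],"pos",s["position"].round(4),"ty yaw",np.degrees(np.arctan2(M[1,1],M[0,1])).round(1),"F",s["force"].round(1),"w",s["grip_width"].round(4))
    print("delta",(M.T@(np.array(target)-s["position"])).round(4))
    if yaw is not None:
        y=np.radians(yaw);Y=np.array([np.cos(y),np.sin(y),0]);Z=np.array([0,0,-1.]);X=np.cross(Y,Z)
        print("dr",np.degrees((r.inv()*R.from_matrix(np.c_[X,Y,Z])).as_rotvec()).round(2))
E
python3 - <<'E'
from h import *
print(env.tips_ahead)
print(R.from_rotvec(observe()["tool_rot"]).as_matrix().round(3))
go((.44,.02,.25),-63)
go((.44,.02,.25),-63+180)
E
```

```text
0.025
[[-0.912  0.409 -0.001]
 [ 0.409  0.912 -0.001]
 [-0.    -0.001 -1.   ]]Traceback (most recent call last):
  File "<stdin>", line 4, in <module>
  File "h.py", line 15, in go
    print("t",s["time"],"pos",s["position"].round(4),"ty yaw",np.degrees(np.arctan2(M[1,1],M[0,1])).round(1),"F",s["force"].round(1),"w",s["grip_width"].round(4))
                                                                                                                                         ^^^^^^^^^^^^^^^^^^^^^
AttributeError: 'float' object has no attribute 'round'
```

```bash
sed -i 's/s\["grip_width"\].round(4)/round(float(s["grip_width"]),4)/' h.py
python3 - <<'E'
from h import *
go((.43,.04,.28),66)
E
```

```text
t 0.1 pos [0.2148 0.4787 0.2557] ty yaw 65.8 F [ 1.  -0.8  0.2] w 0.0854
delta [-0.3759 -0.3121 -0.0239]
dr [-0.08  0.   -0.17]
```

step_arm --rows '[{"delta_pos": [-0.05,-0.04,-0.02],"claw": 0},{"delta_pos": [-0.1,-0.08,-0.024],"claw": 0},{"delta_pos": [-0.15,-0.12,-0.024],"claw": 0},{"delta_pos": [-0.2,-0.16,-0.024],"claw": 0},{"delta_pos": [-0.24,-0.2,-0.024],"claw": 0},{"delta_pos": [-0.28,-0.24,-0.024],"claw": 0},{"delta_pos": [-0.32,-0.27,-0.024],"claw": 0},{"delta_pos": [-0.35,-0.295,-0.024],"claw": 0},{"delta_pos": [-0.376,-0.312,-0.024],"claw": 0},{"delta_pos": [-0.376,-0.312,-0.024],"claw": 0}]' --force 20

```text
$.rows[0]: bad value
```

step_arm --rows '[{"delta_pos": [0,0,0],"claw": 0},{"delta_pos": [0,0,0],"claw": 0}]'

```text
$.rows[0]: bad value
```

Run:
```python
from h import *
import pickle
s=observe();m=optics.camera_model("wrist");im=optics.get_image("wrist");s2=observe()
cv2.imwrite("pics/w1.png",im);pickle.dump(m,open("w1.pkl","wb"))
print(s["position"],s["joint_pos"],np.abs(s["dq"]).max(),s2["grip_width"],s2["force"])
h=cv2.cvtColor(im,cv2.COLOR_BGR2HSV)
for nm,lo,hi in(("red",(0,200,120),(6,255,255)),("brown",(0,90,40),(22,255,255))):
    k,l,st,ce=cv2.connectedComponentsWithStats(cv2.inRange(h,lo,hi))
    for i in range(1,k):
        if st[i,4]>60:print(nm,st[i],ce[i].round(1))
```

```text
[0.21480622 0.47867699 0.25572031] [ 1.14899042e+00  2.38757308e-01 -1.41761336e-02  1.31918174e+00
 -1.46995231e-05  1.57081531e+00] 0.002245382443691142 0.08532988041615058 [ 0.18243644 -0.30620159 -0.15921369]
```

View pics/w1.png

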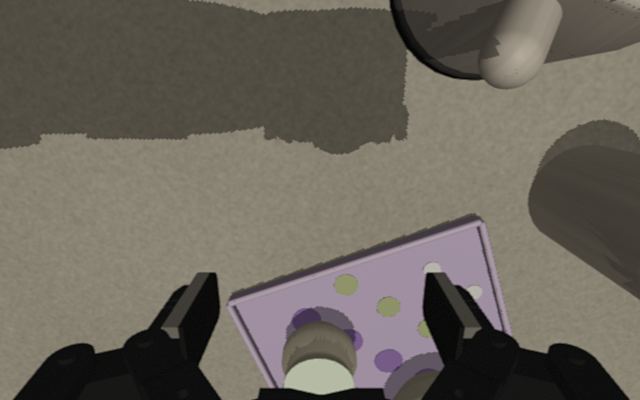

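The move was refused, so this view is still from the start pose: the tray and jug below, with the fingers at the lower left and right. Rows probably need "dr" as well.

step_arm --rows '[{"delta_pos": [-0.05,-0.04,-0.02],"dr": [0,0,0],"claw": 0},{"delta_pos": [-0.1,-0.08,-0.024],"dr": [0,0,0],"claw": 0},{"delta_pos": [-0.15,-0.12,-0.024],"dr": [0,0,0],"claw": 0},{"delta_pos": [-0.2,-0.16,-0.024],"dr": [0,0,0],"claw": 0},{"delta_pos": [-0.24,-0.2,-0.024],"dr": [0,0,0],"claw": 0},{"delta_pos": [-0.28,-0.24,-0.024],"dr": [0,0,0],"claw": 0},{"delta_pos": [-0.32,-0.27,-0.024],"dr": [0,0,0],"claw": 0},{"delta_pos": [-0.35,-0.295,-0.024],"dr": [0,0,0],"claw": 0},{"delta_pos": [-0.376,-0.312,-0.024],"dr": [0,0,0],"claw": 0},{"delta_pos": [-0.376,-0.312,-0.024],"dr": [0,0,0],"claw": 0}]' --force 20

```text
time: 1.4
position: [0.4309, 0.0389, 0.28]
tool_rot: [-0.662, -3.071, 0.001]
force: [0.0, 1.0, -0.3]
grip_width: 0.0002
gripper_force: 0.0
```

step_arm --rows '[{"delta_pos": [0,0,0],"dr": [0,0,0],"claw": 0},{"delta_pos": [0,0,0],"dr": [0,0,0],"claw": 0}]'

```text
time: 1.65
position: [0.4298, 0.041, 0.2803]
tool_rot: [-0.656, -3.072, 0.0]
force: [0.3, 0.4, 0.4]
grip_width: 0.0002
gripper_force: 0.0
```

Run:
```python
from h import *
import pickle
s=observe();m=optics.camera_model("wrist");im=optics.get_image("wrist");s2=observe()
cv2.imwrite("pics/w2.png",im);pickle.dump(m,open("w2.pkl","wb"))
print(s["position"],s["joint_pos"],np.abs(s["dq"]).max(),s2["grip_width"],s2["force"])
h=cv2.cvtColor(im,cv2.COLOR_BGR2HSV)
for nm,lo,hi in(("red",(0,200,120),(6,255,255)),("brown",(0,90,40),(22,255,255))):
    k,l,st,ce=cv2.connectedComponentsWithStats(cv2.inRange(h,lo,hi))
    for i in range(1,k):
        if st[i,4]>60:print(nm,st[i],ce[i].round(1))
```

```text
[0.42978371 0.04103994 0.28030161] [ 9.51730482e-02  7.03717938e-02 -1.57581476e-01  1.34310247e+00
  4.29686693e-05  5.15894368e-01] 0.003030451225227054 -0.0003661753444438473 [-0.03045448 -0.22083465  0.36231436]
brown [ 308  184   69   52 1799] [341.1 210.6]
brown [ 347  201  172  121 7683] [417.6 258.4]
brown [ 552  304   80   71 3521] [590.6 339.1]
```

View pics/w2.png

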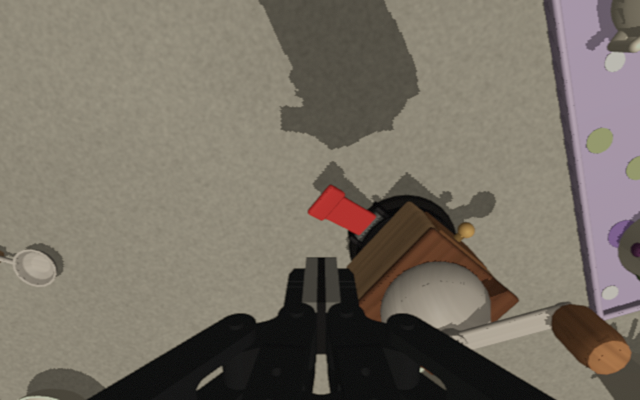

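The wrist view from above the mill shows the paddle centre near (328,203), the lever root at (375,228), the knob centre near (587,339) and the hub hidden beneath. Adding this as a third view.

Run:
```python
from h import *
import pickle
m=pickle.load(open("w2.pkl","rb"))
im=cv2.imread("pics/w2.png");h=cv2.cvtColor(im,cv2.COLOR_BGR2HSV)
mk=cv2.inRange(h,(0,150,80),(8,255,255))|cv2.inRange(h,(172,150,80),(180,255,255));mk[250:]=0;mk[:,400:]=0
ys,xs=np.nonzero(mk);P=np.c_[xs,ys].astype(float)
vx,vy,cx,cy=cv2.fitLine(P.astype(np.float32),cv2.DIST_L2,0,.01,.01).ravel()
t=(P-[cx,cy])@[vx,vy];w=(P-[cx,cy])@[-vy,vx]
print(len(P),cx,cy,vx,vy,t.min(),t.max(),[(a,round(float(np.ptp(w[(t>=a)&(t<a+6)])),1)) for a in range(-36,36,6) if ((t>=a)&(t<a+6)).any()])
for nm,a,b,c in(("knob",(380.6,176.2),(282.3,159.2),(586,339)),("paddle",(312.6,194.5),(289,229.6),(328,203))):
    p,e=tri([ray("scene",a),ray("side",b),ray("wrist",c,m)]);print(nm,p.round(4),np.round(e,4))
# lever line: foot ends on assumed heights
print("knob top",plane("wrist",(608,353),.221,m),"mid",plane("wrist",(586,339),.2,m))
s=1 if vx>0 else -1
e0=np.array([cx,cy])+[vx*(t.min() if s>0 else t.max()),vy*(t.min() if s>0 else t.max())]
print("outer end px",e0)
for z in(.065,.07,.075):print(z,plane("wrist",e0,z,m).round(4),plane("wrist",(328,203),z,m).round(4))
print("root at z.03",plane("wrist",(375,228),.032,m).round(4))
# box top corners at .128 : visible
for q in((413,203),(347,268),(518,298),(433,230)):print(q,plane("wrist",q,.128,m).round(4))
```

```text
1697 341.12964 210.54802 0.9099919 0.41462594 -29.960300625184573 33.49691367067953 [(-30, 25.5), (-24, 36.2), (-18, 35.8), (-12, 31.8), (-6, 31.0), (0, 27.0), (6, 26.5), (12, 27.0), (18, 26.5), (24, 25.9), (30, 12.5)]
knob [0.5752 0.1722 0.2009] [0.0017 0.0016 0.0021]
paddle [0.4639 0.0328 0.0676] [0.0023 0.0061 0.0044]
knob top [0.56960702 0.17093141 0.221     ] mid [0.57724518 0.17079318 0.2       ]
outer end px [313.86600718 198.12570152]
0.065 [0.4506 0.0245 0.065 ] [0.4609 0.0351 0.065 ]
0.07 [0.4492 0.0253 0.07  ] [0.4593 0.0357 0.07  ]
0.075 [0.4477 0.026  0.075 ] [0.4577 0.0363 0.075 ]
root at z.03 [0.5196 0.0669 0.032 ]
(413, 203) [0.4685 0.1046 0.128 ]
(347, 268) [0.5009 0.0339 0.128 ]
(518, 298) [0.5897 0.1594 0.128 ]
(433, 230) [0.4974 0.1118 0.128 ]
```

Run:
```python
from h import *
go((.456,.025,.12),66)
```

```text
t 1.7 pos [0.4298 0.0411 0.2804] ty yaw 65.9 F [-0.  -0.2  0.4] w -0.0004
delta [-0.0305 -0.004   0.1604]
dr [-0.   -0.   -0.09]
```

step_arm --rows '[{"delta_pos": [-0.015,-0.002,0.04],"dr": [0,0,0],"claw": 0},{"delta_pos": [-0.03,-0.004,0.08],"dr": [0,0,0],"claw": 0},{"delta_pos": [-0.03,-0.004,0.12],"dr": [0,0,0],"claw": 0},{"delta_pos": [-0.03,-0.004,0.145],"dr": [0,0,0],"claw": 0},{"delta_pos": [-0.03,-0.004,0.16],"dr": [0,0,0],"claw": 0},{"delta_pos": [-0.03,-0.004,0.165],"dr": [0,0,0],"claw": 0},{"delta_pos": [-0.03,-0.004,0.17],"dr": [0,0,0],"claw": 0},{"delta_pos": [-0.03,-0.004,0.175],"dr": [0,0,0],"claw": 0}]'

```text
time: 2.7
position: [0.4563, 0.0246, 0.1056]
tool_rot: [0.657, 3.071, 0.0]
force: [-0.3, 0.9, 0.1]
grip_width: -0.0002
gripper_force: 0.0
```

step_arm --rows '[{"delta_pos": [0,0,0.005],"dr": [0,0,0],"claw": 0},{"delta_pos": [0,0,0.01],"dr": [0,0,0],"claw": 0},{"delta_pos": [0,0,0.015],"dr": [0,0,0],"claw": 0}]'

```text
time: 3.08
position: [0.455, 0.0239, 0.0902]
tool_rot: [-0.658, -3.071, 0.002]
force: [-7.2, -4.0, 10.0]
grip_width: 0.0003
gripper_force: 5.0
```

step_arm --rows '[{"delta_pos": [0,0,0.004],"dr": [0,0,0],"claw": 0},{"delta_pos": [0,0,0.008],"dr": [0,0,0],"claw": 0},{"delta_pos": [0,0,0.012],"dr": [0,0,0],"claw": 0},{"delta_pos": [0,0,0.016],"dr": [0,0,0],"claw": 0},{"delta_pos": [0,0,0.02],"dr": [0,0,0],"claw": 0},{"delta_pos": [0,0,0.024],"dr": [0,0,0],"claw": 0}]'

```text
time: 3.82
position: [0.4558, 0.0242, 0.0663]
tool_rot: [-0.658, -3.072, 0.001]
force: [-2.2, -2.0, 5.7]
grip_width: -0.0005
gripper_force: 2.6
```

step_arm --rows '[{"delta_pos": [0,0,0.003],"dr": [0,0,0],"claw": 0},{"delta_pos": [0,0,0.006],"dr": [0,0,0],"claw": 0}]'

```text
time: 4.08
position: [0.4556, 0.0242, 0.0603]
tool_rot: [-0.658, -3.072, 0.001]
force: [-3.4, -1.8, 6.0]
grip_width: -0.0001
gripper_force: 2.7
```

step_arm --rows '[{"delta_pos": [0,0,0.002],"dr": [0,0,0],"claw": 0},{"delta_pos": [0,0,0.004],"dr": [0,0,0],"claw": 0}]'

```text
time: 4.32
position: [0.4554, 0.0241, 0.0562]
tool_rot: [-0.658, -3.071, 0.001]
force: [-3.4, -1.3, 5.3]
grip_width: 0.0002
gripper_force: 2.7
```

step_arm --rows '[{"delta_pos": [0,0,0.001],"dr": [0,0,0],"claw": 0},{"delta_pos": [0,0,0.002],"dr": [0,0,0],"claw": 0}]'

```text
time: 4.58
position: [0.4554, 0.0241, 0.0543]
tool_rot: [-0.658, -3.071, 0.001]
force: [-3.4, -2.4, 6.4]
grip_width: 0.0
gripper_force: 2.7
```

step_arm --rows '[{"delta_pos": [0,0,0.001],"dr": [0,0,0],"claw": 0},{"delta_pos": [0,0,0.002],"dr": [0,0,0],"claw": 0}]'

```text
time: 4.82
position: [0.4554, 0.0241, 0.0523]
tool_rot: [-0.658, -3.071, 0.001]
force: [-3.5, -2.0, 6.2]
grip_width: 0.0003
gripper_force: 3.1
```

step_arm --rows '[{"delta_pos": [0,0,0.001],"dr": [0,0,0],"claw": 0},{"delta_pos": [0,0,0.001],"dr": [0,0,0],"claw": 0}]'

```text
time: 5.08
position: [0.4553, 0.024, 0.0514]
tool_rot: [-0.658, -3.071, 0.002]
force: [-4.2, -1.7, 7.8]
grip_width: -0.0
gripper_force: 4.0
```

step_arm --rows '[{"delta_pos": [0,0,0.001],"dr": [0,0,0],"claw": 0},{"delta_pos": [0,0,0.001],"dr": [0,0,0],"claw": 0}]'

```text
time: 5.32
position: [0.4552, 0.0239, 0.0505]
tool_rot: [-0.658, -3.071, 0.002]
force: [-5.2, -2.4, 10.5]
grip_width: -0.0001
gripper_force: 5.0
```

step_arm --rows '[{"delta_pos": [0,0,0.001],"dr": [0,0,0],"claw": 0},{"delta_pos": [0,0,0.001],"dr": [0,0,0],"claw": 0},{"delta_pos": [0,0,0.001],"dr": [0,0,0],"claw": 0}]'

```text
time: 5.7
position: [0.4551, 0.0239, 0.0496]
tool_rot: [-0.658, -3.071, 0.002]
force: [-5.8, -3.6, 12.0]
grip_width: 0.0002
gripper_force: 6.0
```

The force is climbing at the stop, so I back off, return to the viewing pose and check.

step_arm --rows '[{"delta_pos": [0,0,-0.02],"dr": [0,0,0],"claw": 0},{"delta_pos": [0.01,0,-0.07],"dr": [0,0,0],"claw": 0},{"delta_pos": [0.02,0,-0.12],"dr": [0,0,0],"claw": 0},{"delta_pos": [0.03,0,-0.17],"dr": [0,0,0],"claw": 0.4},{"delta_pos": [0.03,0,-0.21],"dr": [0,0,0],"claw": 0.8},{"delta_pos": [0.03,0,-0.23],"dr": [0,0,0],"claw": 1},{"delta_pos": [0.03,0,-0.23],"dr": [0,0,0],"claw": 1},{"delta_pos": [0.03,0,-0.23],"dr": [0,0,0],"claw": 1}]'

```text
time: 6.7
position: [0.4283, 0.0366, 0.2783]
tool_rot: [-0.658, -3.071, 0.001]
force: [-0.0, 0.3, -0.5]
grip_width: 0.0851
gripper_force: 0.0
```

Run:
```python
from h import *
import pickle
m=optics.camera_model("wrist");im=optics.get_image("wrist")
cv2.imwrite("pics/w3.png",im);pickle.dump(m,open("w3.pkl","wb"))
a=optics.get_image("scene");b=optics.get_image("side")
cv2.imwrite("pics/s3.png",a);cv2.imwrite("pics/d3.png",b)
z=lambda i,c:cv2.resize(i[c[1]-50:c[1]+50,c[0]-50:c[0]+50],(400,400),interpolation=cv2.INTER_CUBIC)
cv2.imwrite("pics/z3.png",np.hstack([z(b,(295,200)),im[:400,240:640]]))
g=lambda i:cv2.inRange(cv2.cvtColor(i,cv2.COLOR_BGR2HSV),(0,150,80),(6,255,255))
for n,i in(("scene",a),("side",b),("wrist",im)):
    k,l,st,ce=cv2.connectedComponentsWithStats(g(i))
    print(n,[(st[j].tolist(),ce[j].round(1).tolist()) for j in range(1,k) if st[j,4]>40])
```

```text
scene [([304, 195, 18, 18, 164], [313.4, 203.4])]
side [([280, 225, 19, 22, 219], [288.9, 235.2]), ([494, 254, 34, 27, 510], [509.5, 267.9])]
wrist [([306, 169, 73, 65, 2027], [341.4, 200.7])]
```

View pics/z3.png

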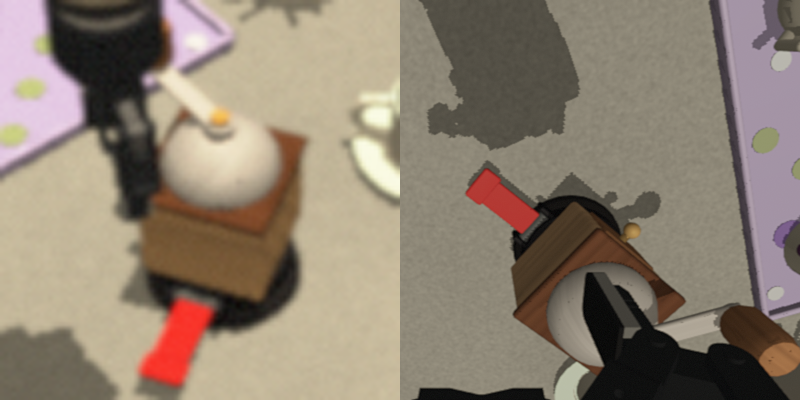

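The zoom shows the lever lying nearly flat and the crank where it was. Outer end of the paddle: side about (285.5,245.5), wrist (318,181). Checking its height.

Run:
```python
from h import *
import pickle
m=pickle.load(open("w3.pkl","rb"))
p,e=tri([ray("side",(285.5,245.5)),ray("wrist",(318,181),m)]);print(p.round(4),e)
p,e=tri([ray("side",(297.5,225.5)),ray("wrist",(371,219),m)]);print("root",p.round(4),e)
for z in(.02,.026,.032,.04):
    print(z,plane("wrist",(318,181),z,m)[:2].round(4),plane("side",(285.5,245.5),z)[:2].round(4))
```

```text
[0.4477 0.0246 0.0091] [np.float64(0.0002788442086189577), np.float64(0.00027884420861894096)]
root [0.524  0.0605 0.0051] [np.float64(0.007035581912947684), np.float64(0.007035581912947835)]
0.02 [0.4453 0.0258] [0.4423 0.0182]
0.026 [0.4438 0.0265] [0.4395 0.0147]
0.032 [0.4423 0.0272] [0.4368 0.0112]
0.04 [0.4404 0.0282] [0.4331 0.0066]
```

Run:
```python
from h import *
go((.574,.171,.29),66)
```

```text
t 6.85 pos [0.4282 0.0367 0.2782] ty yaw 65.8 F [ 0.4  0.1 -0.3] w 0.0854
delta [-0.078   0.1823 -0.0121]
dr [-0.06 -0.09 -0.17]
```

step_arm --rows '[{"delta_pos": [-0.01,0.04,-0.012],"dr": [0,0,0],"claw": 1},{"delta_pos": [-0.03,0.085,-0.012],"dr": [0,0,0],"claw": 1},{"delta_pos": [-0.05,0.13,-0.012],"dr": [0,0,0],"claw": 1},{"delta_pos": [-0.07,0.165,-0.012],"dr": [0,0,0],"claw": 1},{"delta_pos": [-0.078,0.182,-0.012],"dr": [0,0,0],"claw": 1},{"delta_pos": [-0.078,0.182,-0.012],"dr": [0,0,0],"claw": 1},{"delta_pos": [-0.078,0.182,-0.012],"dr": [0,0,0],"claw": 1}]'

```text
time: 7.72
position: [0.5736, 0.1704, 0.2908]
tool_rot: [-0.658, -3.071, 0.001]
force: [-0.5, 0.9, -0.3]
grip_width: 0.0856
gripper_force: 0.0
```

Run:
```python
from h import *
import pickle
print(observe()["position"])
m=optics.camera_model("wrist");im=optics.get_image("wrist")
cv2.imwrite("pics/w4.png",im);pickle.dump(m,open("w4.pkl","wb"))
h=cv2.cvtColor(im,cv2.COLOR_BGR2HSV)
k,l,st,ce=cv2.connectedComponentsWithStats(cv2.inRange(h,(0,90,40),(22,255,255)))
for i in range(1,k):
    if st[i,4]>60:print(st[i],ce[i].round(1))
```

```text
[0.5736039  0.17035211 0.29077684]
[  131    91   220   207 11717] [243.9 182.7]
[199 240  23  22 390] [210.5 250.3]
[515 331  35  17 440] [532.4 339.4]
```

View pics/w4.png

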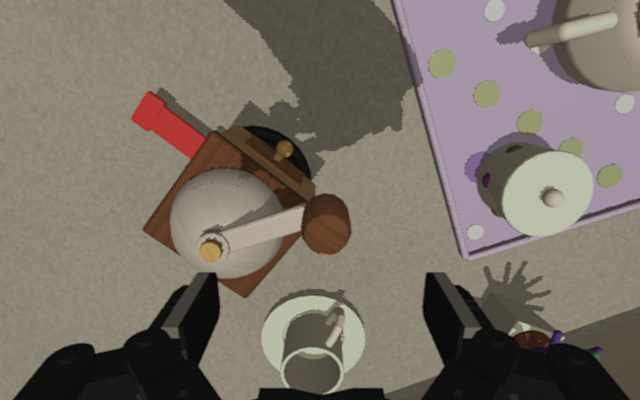

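This view shows the brass hub cap at (210.5,250.3), the knob (x 302–351, y 193–255), the box-top corners at (214,133), (145,229), (246,296) and (314,190), and the paddle end at (141,107).

Run:
```python
from h import *
import pickle
m=pickle.load(open("w4.pkl","rb"));m2=pickle.load(open("w2.pkl","rb"))
im=cv2.imread("pics/w4.png");h=cv2.cvtColor(im,cv2.COLOR_BGR2HSV)[188:258,296:356]
k,l,st,ce=cv2.connectedComponentsWithStats(cv2.inRange(h,(0,90,25),(14,255,255)))
i=1+st[1:,4].argmax();print("knob px",st[i]+[296,188,0,0,0],ce[i]+[296,188])
kc=(326,224)
print("knob",*[x for x in tri([ray("wrist",kc,m),ray("wrist",(586,339),m2),ray("scene",(380.6,176.2)),ray("side",(282.3,159.2))])])
print("hub",tri([ray("wrist",(210.5,250.3),m),ray("scene",(349.1,189.5)),ray("side",(299.6,178.8))]))
for z in(.182,.186,.19):print("hub w",z,plane("wrist",(210.5,250.3),z,m))
print("knob w .2",plane("wrist",kc,.2,m))
C=np.array([plane("wrist",q,.128,m)[:2] for q in((214,133),(145,229),(246,296),(314,190))]);print(C.round(4),C.mean(0).round(4))
d=np.diff(np.r_[C,C[:1]],axis=0);print(np.linalg.norm(d,axis=1).round(4),(np.degrees(np.arctan2(d[:,1],d[:,0]))%90).round(1))
print("paddle end",plane("wrist",(141,107),.028,m))
```

```text
knob px [ 296  193   55   63 2506] [324.29169992 223.44573025]
knob [0.57573392 0.17238413 0.20083566] [np.float64(0.0010304932251063948), np.float64(0.0020649154520883304), np.float64(0.001456266919878572), np.float64(0.001930281370511182)]
hub (array([0.5679384 , 0.0873766 , 0.18188158]), [np.float64(0.0010119628301800629), np.float64(0.0016787654391734299), np.float64(0.0018060953494078214)])
hub w 0.182 [0.56885536 0.08778988 0.182     ]
hub w 0.186 [0.5676118  0.08985079 0.186     ]
hub w 0.19 [0.56636824 0.09191171 0.19      ]
knob w .2 [0.57708796 0.17254899 0.2       ]
[[0.4988 0.113 ]
 [0.5453 0.0191]
 [0.639  0.0664]
 [0.5728 0.1647]] [0.564  0.0908]
[0.1047 0.1049 0.1185 0.0903] [26.4 26.8 34.  35. ]
paddle end [0.44485148 0.02481133 0.028     ]
```

Run:
```python
from h import *
go((.576,.172,.212),66)
```

```text
t 7.775 pos [0.5736 0.1702 0.2912] ty yaw 65.8 F [ 0.5  0.2 -0.5] w 0.0853
delta [-0.0015  0.0027  0.0792]
dr [-0.04 -0.03 -0.19]
```

step_arm --rows '[{"delta_pos": [-0.0015,0.0025,0.02],"dr": [0,0,0],"claw": 1},{"delta_pos": [-0.0015,0.0025,0.045],"dr": [0,0,0],"claw": 1},{"delta_pos": [-0.0015,0.0025,0.065],"dr": [0,0,0],"claw": 1},{"delta_pos": [-0.0015,0.0025,0.079],"dr": [0,0,0],"claw": 1},{"delta_pos": [-0.0015,0.0025,0.079],"dr": [0,0,0],"claw": 1}]'

```text
time: 8.4
position: [0.576, 0.172, 0.2119]
tool_rot: [-0.658, -3.071, 0.001]
force: [-0.9, -0.7, 1.0]
grip_width: 0.0856
gripper_force: 0.0
```

step_arm --rows '[{"delta_pos": [0,0,0],"dr": [0,0,0],"claw": 0.5},{"delta_pos": [0,0,0],"dr": [0,0,0],"claw": 0.42},{"delta_pos": [0,0,0],"dr": [0,0,0],"claw": 0.36},{"delta_pos": [0,0,0],"dr": [0,0,0],"claw": 0.2},{"delta_pos": [0,0,0],"dr": [0,0,0],"claw": 0.2},{"delta_pos": [0,0,0],"dr": [0,0,0],"claw": 0.2}]' --force 25

```text
time: 9.15
position: [0.5769, 0.1727, 0.2127]
tool_rot: [0.657, 3.071, 0.001]
force: [-0.2, 2.6, 5.7]
grip_width: 0.03
gripper_force: 25.0
```

Run:
```python
from h import *
s=observe();print(s["joint_pos"].round(3))
go((.576,.172,.212),66)
# circle rows: tool-frame deltas per angle, from commanded start angle
M=R.from_rotvec(s["tool_rot"]).as_matrix();print(M.round(4))
```

```text
[0.291 0.386 0.089 1.273 0.    0.712]
t 9.15 pos [0.5769 0.1727 0.2127] ty yaw 65.8 F [-0.2  2.6  5.7] w 0.03
delta [ 0.0005 -0.001   0.0007]
dr [ 0.04  0.03 -0.16]
[[-9.124e-01  4.093e-01  8.000e-04]
 [ 4.093e-01  9.124e-01  3.000e-04]
 [-6.000e-04  6.000e-04 -1.000e+00]]
```

Run:
```python
import numpy as np
for a in range(70,430,10):
    f=lambda d:85*np.array([np.cos(np.radians(d)),np.sin(np.radians(d))])
    print(a,[(f(a+k)-f(a)).round(1).tolist() for k in(5,10,15,20)])
```

```text
70 [[-7.1, 2.2], [-14.3, 3.8], [-21.7, 4.8], [-29.1, 5.1]]
80 [[-7.4, 1.0], [-14.8, 1.3], [-22.2, 1.0], [-29.5, 0.0]]
90 [[-7.4, -0.3], [-14.8, -1.3], [-22.0, -2.9], [-29.1, -5.1]]
100 [[-7.2, -1.6], [-14.3, -3.8], [-21.2, -6.7], [-27.7, -10.1]]
110 [[-6.9, -2.8], [-13.4, -6.3], [-19.7, -10.2], [-25.6, -14.8]]
120 [[-6.3, -4.0], [-12.1, -8.5], [-17.6, -13.5], [-22.6, -19.0]]
130 [[-5.5, -5.0], [-10.5, -10.5], [-15.0, -16.4], [-19.0, -22.6]]
140 [[-4.5, -5.9], [-8.5, -12.1], [-11.9, -18.7], [-14.8, -25.6]]
150 [[-3.4, -6.6], [-6.3, -13.4], [-8.5, -20.5], [-10.1, -27.7]]
160 [[-2.2, -7.1], [-3.8, -14.3], [-4.8, -21.7], [-5.1, -29.1]]
170 [[-1.0, -7.4], [-1.3, -14.8], [-1.0, -22.2], [0.0, -29.5]]
180 [[0.3, -7.4], [1.3, -14.8], [2.9, -22.0], [5.1, -29.1]]
190 [[1.6, -7.2], [3.8, -14.3], [6.7, -21.2], [10.1, -27.7]]
200 [[2.8, -6.9], [6.3, -13.4], [10.2, -19.7], [14.8, -25.6]]
210 [[4.0, -6.3], [8.5, -12.1], [13.5, -17.6], [19.0, -22.6]]
220 [[5.0, -5.5], [10.5, -10.5], [16.4, -15.0], [22.6, -19.0]]
230 [[5.9, -4.5], [12.1, -8.5], [18.7, -11.9], [25.6, -14.8]]
240 [[6.6, -3.4], [13.4, -6
[... 399 characters left out ...]
 [10.5, 10.5], [15.0, 16.4], [19.0, 22.6]]
320 [[4.5, 5.9], [8.5, 12.1], [11.9, 18.7], [14.8, 25.6]]
330 [[3.4, 6.6], [6.3, 13.4], [8.5, 20.5], [10.1, 27.7]]
340 [[2.2, 7.1], [3.8, 14.3], [4.8, 21.7], [5.1, 29.1]]
350 [[1.0, 7.4], [1.3, 14.8], [1.0, 22.2], [0.0, 29.5]]
360 [[-0.3, 7.4], [-1.3, 14.8], [-2.9, 22.0], [-5.1, 29.1]]
370 [[-1.6, 7.2], [-3.8, 14.3], [-6.7, 21.2], [-10.1, 27.7]]
380 [[-2.8, 6.9], [-6.3, 13.4], [-10.2, 19.7], [-14.8, 25.6]]
390 [[-4.0, 6.3], [-8.5, 12.1], [-13.5, 17.6], [-19.0, 22.6]]
400 [[-5.0, 5.5], [-10.5, 10.5], [-16.4, 15.0], [-22.6, 19.0]]
410 [[-5.9, 4.5], [-12.1, 8.5], [-18.7, 11.9], [-25.6, 14.8]]
420 [[-6.6, 3.4], [-13.4, 6.3], [-20.5, 8.5], [-27.7, 10.1]]
```

step_arm --rows '[{"delta_pos": [-0.0035,0.001,0],"dr": [0,0,0],"claw": 0.2},{"delta_pos": [-0.0071,0.0022,0],"dr": [0,0,0],"claw": 0.2}]'

```text
time: 9.4
position: [0.584, 0.1718, 0.2127]
tool_rot: [-0.657, -3.072, -0.001]
force: [-2.6, 1.8, 5.5]
grip_width: 0.0302
gripper_force: 25.1
```

Run:
```python
from h import *
s=observe();print(s["position"],s["force"],s["joint_efforts"])
```

```text
[0.58395118 0.17181966 0.21266408] [-2.62761469  1.83828265  5.50413192] [-1.22919973e+00 -6.28431058e+01  3.26192594e+01 -8.50443542e-01
 -6.24525771e-01  2.74321565e-02]
```

step_arm --rows '[{"delta_pos": [-0.006,0.0013,0],"dr": [0,0,0],"claw": 0.2},{"delta_pos": [-0.0134,0.0023,0],"dr": [0,0,0],"claw": 0.2}]'

```text
time: 9.65
position: [0.5971, 0.1685, 0.2126]
tool_rot: [-0.657, -3.072, -0.001]
force: [-1.5, 3.0, 6.5]
grip_width: 0.0299
gripper_force: 25.1
```

Scaled: 12 degrees / 180 = 0.0667.

step_arm --rows '[{"delta_pos": [-0.0089,0.0003,0],"dr": [0,0,0.0333],"claw": 0.2},{"delta_pos": [-0.0178,-0.0003,0],"dr": [0,0,0.0667],"claw": 0.2}]' --force 20

```text
time: 9.9
position: [0.6133, 0.161, 0.2126]
tool_rot: [-0.979, -2.984, -0.001]
force: [-3.0, 1.1, 6.1]
grip_width: 0.03
gripper_force: 25.1
```

Scaled: 12 degrees / 180 = 0.0667.

step_arm --rows '[{"delta_pos": [-0.0089,0.0003,0],"dr": [0,0,0.0333],"claw": 0.2},{"delta_pos": [-0.0178,-0.0003,0],"dr": [0,0,0.0667],"claw": 0.2}]' --force 20

```text
time: 10.15
position: [0.6276, 0.1502, 0.2126]
tool_rot: [-1.286, -2.866, -0.001]
force: [-1.7, 3.4, 5.8]
grip_width: 0.03
gripper_force: 25.1
```

Scaled: 12 degrees / 180 = 0.0667.

step_arm --rows '[{"delta_pos": [-0.0089,0.0003,0],"dr": [0,0,0.0333],"claw": 0.2},{"delta_pos": [-0.0178,-0.0003,0],"dr": [0,0,0.0667],"claw": 0.2}]' --force 20

```text
time: 10.4
position: [0.6393, 0.1367, 0.2125]
tool_rot: [-1.579, -2.716, -0.001]
force: [-1.2, 3.3, 5.4]
grip_width: 0.03
gripper_force: 25.1
```

Scaled: 12 degrees / 180 = 0.0667.

step_arm --rows '[{"delta_pos": [-0.0089,0.0003,0],"dr": [0,0,0.0333],"claw": 0.2},{"delta_pos": [-0.0178,-0.0003,0],"dr": [0,0,0.0667],"claw": 0.2}]' --force 20

```text
time: 10.65
position: [0.6479, 0.1211, 0.2125]
tool_rot: [-1.854, -2.536, -0.001]
force: [-0.8, 2.2, 4.9]
grip_width: 0.03
gripper_force: 25.1
```

Scaled: 10 degrees / 180 = 0.0556.

step_arm --rows '[{"delta_pos": [-0.0074,0.0003,0],"dr": [0,0,0.0278],"claw": 0.2},{"delta_pos": [-0.0148,0,0],"dr": [0,0,0.0556],"claw": 0.2}]' --force 20

```text
time: 10.9
position: [0.6525, 0.107, 0.2126]
tool_rot: [-2.067, -2.365, -0.001]
force: [-0.0, 3.1, 4.4]
grip_width: 0.0298
gripper_force: 25.1
```

Scaled: 10 degrees / 180 = 0.0556.

step_arm --rows '[{"delta_pos": [-0.0074,0.0003,0],"dr": [0,0,0.0278],"claw": 0.2},{"delta_pos": [-0.0148,0,0],"dr": [0,0,0.0556],"claw": 0.2}]' --force 20

```text
time: 11.15
position: [0.6546, 0.0924, 0.2126]
tool_rot: [-2.266, -2.176, -0.002]
force: [-0.3, 3.8, 5.1]
grip_width: 0.0297
gripper_force: 25.0
```

Scaled: 10 degrees / 180 = 0.0556.

step_arm --rows '[{"delta_pos": [-0.0074,0.0003,0],"dr": [0,0,0.0278],"claw": 0.2},{"delta_pos": [-0.0148,0,0],"dr": [0,0,0.0556],"claw": 0.2}]' --force 20

```text
time: 11.4
position: [0.6541, 0.0775, 0.2126]
tool_rot: [-2.447, -1.97, -0.002]
force: [-0.5, 2.7, 3.9]
grip_width: 0.03
gripper_force: 25.0
```

Scaled: 12 degrees / 180 = 0.0667.

step_arm --rows '[{"delta_pos": [-0.0089,0.0003,0],"dr": [0,0,0.0333],"claw": 0.2},{"delta_pos": [-0.0178,-0.0003,0],"dr": [0,0,0.0667],"claw": 0.2}]' --force 20

```text
time: 11.65
position: [0.6502, 0.0602, 0.2126]
tool_rot: [-2.64, -1.703, -0.002]
force: [1.1, 3.0, 3.5]
grip_width: 0.0299
gripper_force: 25.0
```

Scaled: 12 degrees / 180 = 0.0667.

step_arm --rows '[{"delta_pos": [-0.0089,0.0003,0],"dr": [0,0,0.0333],"claw": 0.2},{"delta_pos": [-0.0178,-0.0003,0],"dr": [0,0,0.0667],"claw": 0.2}]' --force 20

```text
time: 11.9
position: [0.6427, 0.044, 0.2126]
tool_rot: [-2.803, -1.418, -0.003]
force: [1.4, 3.1, 4.7]
grip_width: 0.0303
gripper_force: 25.0
```

Scaled: 12 degrees / 180 = 0.0667.

step_arm --rows '[{"delta_pos": [-0.0089,0.0003,0],"dr": [0,0,0.0333],"claw": 0.2},{"delta_pos": [-0.0178,-0.0003,0],"dr": [0,0,0.0667],"claw": 0.2}]' --force 20

```text
time: 12.15
position: [0.6321, 0.0297, 0.2127]
tool_rot: [-2.936, -1.117, -0.003]
force: [2.8, 1.9, 3.3]
grip_width: 0.0301
gripper_force: 25.0
```

Scaled: 12 degrees / 180 = 0.0667.

step_arm --rows '[{"delta_pos": [-0.0089,0.0003,0],"dr": [0,0,0.0333],"claw": 0.2},{"delta_pos": [-0.0178,-0.0003,0],"dr": [0,0,0.0667],"claw": 0.2}]' --force 20

```text
time: 12.4
position: [0.6187, 0.018, 0.2127]
tool_rot: [3.037, 0.803, 0.003]
force: [2.8, 1.2, 3.1]
grip_width: 0.03
gripper_force: 24.9
```

Scaled: 12 degrees / 180 = 0.0667.

step_arm --rows '[{"delta_pos": [-0.0089,0.0003,0],"dr": [0,0,0.0333],"claw": 0.2},{"delta_pos": [-0.0178,-0.0003,0],"dr": [0,0,0.0667],"claw": 0.2}]' --force 20

```text
time: 12.65
position: [0.6032, 0.0093, 0.2127]
tool_rot: [3.104, 0.481, 0.004]
force: [3.0, 1.4, 2.9]
grip_width: 0.0299
gripper_force: 24.9
```

Run:
```python
from h import *
s=observe();print(s["joint_pos"].round(3));d=s["position"]-[.5685,.0875,0];print(np.hypot(*d[:2]),26.6-np.degrees(np.arctan2(d[1],d[0])),R.from_rotvec(s["tool_rot"]).as_matrix().round(3))
```

```text
[0.015 0.387 0.091 1.272 0.    2.849]
0.08557569889847444 92.65341296318744 [[ 0.953  0.303  0.002]
 [ 0.303 -0.953  0.   ]
 [ 0.002  0.001 -1.   ]]
```

Scaled: -50 degrees / 180 = -0.2778.

step_arm --rows '[{"delta_pos": [0,0,0],"dr": [0,0,0],"claw": 0.5},{"delta_pos": [0,0,0],"dr": [0,0,0],"claw": 0.8},{"delta_pos": [0,0,0],"dr": [0,0,0],"claw": 1},{"delta_pos": [0,0,-0.02],"dr": [0,0,0],"claw": 1},{"delta_pos": [0,0,-0.05],"dr": [0,0,0],"claw": 1},{"delta_pos": [0,0,-0.05],"dr": [0,0,-0.0556],"claw": 1},{"delta_pos": [0,0,-0.05],"dr": [0,0,-0.1111],"claw": 1},{"delta_pos": [0,0,-0.05],"dr": [0,0,-0.1667],"claw": 1},{"delta_pos": [0,0,-0.05],"dr": [0,0,-0.2222],"claw": 1},{"delta_pos": [0,0,-0.05],"dr": [0,0,-0.2778],"claw": 1}]'

```text
time: 13.9
position: [0.6024, 0.0095, 0.262]
tool_rot: [-2.601, -1.762, 0.001]
force: [-0.6, -0.4, -0.5]
grip_width: 0.0856
gripper_force: 0.0
```

Scaled: -100 degrees / 180 = -0.5556.

step_arm --rows '[{"delta_pos": [0,0,0],"dr": [0,0,-0.0556],"claw": 1},{"delta_pos": [0,0,0],"dr": [0,0,-0.1111],"claw": 1},{"delta_pos": [0,0,0],"dr": [0,0,-0.1667],"claw": 1},{"delta_pos": [0,0,0],"dr": [0,0,-0.2222],"claw": 1},{"delta_pos": [0,0,0],"dr": [0,0,-0.2778],"claw": 1},{"delta_pos": [0,0,0],"dr": [0,0,-0.3333],"claw": 1},{"delta_pos": [0,0,0],"dr": [0,0,-0.3889],"claw": 1},{"delta_pos": [0,0,0],"dr": [0,0,-0.4444],"claw": 1},{"delta_pos": [0,0,0],"dr": [0,0,-0.5],"claw": 1},{"delta_pos": [0,0,0],"dr": [0,0,-0.5556],"claw": 1}]'

```text
time: 15.15
position: [0.6024, 0.0095, 0.262]
tool_rot: [-0.322, -3.124, 0.0]
force: [-0.5, 0.1, 0.6]
grip_width: 0.0856
gripper_force: 0.0
```

Scaled: -30 degrees / 180 = -0.1667.

step_arm --rows '[{"delta_pos": [0,0,0],"dr": [0,0,-0.0556],"claw": 1},{"delta_pos": [0,0,0],"dr": [0,0,-0.1111],"claw": 1},{"delta_pos": [0,0,0],"dr": [0,0,-0.1667],"claw": 1},{"delta_pos": [0,0,0.015],"dr": [0,0,-0.1667],"claw": 1},{"delta_pos": [0,0,0.035],"dr": [0,0,-0.1667],"claw": 1},{"delta_pos": [0,0,0.05],"dr": [0,0,-0.1667],"claw": 1},{"delta_pos": [0,0,0.05],"dr": [0,0,-0.1667],"claw": 1}]'

```text
time: 16.02
position: [0.6015, 0.0094, 0.2106]
tool_rot: [0.484, -3.101, -0.001]
force: [-0.6, 0.3, 0.2]
grip_width: 0.0859
gripper_force: 0.0
```

step_arm --rows '[{"delta_pos": [0,0,0],"dr": [0,0,0],"claw": 0.5},{"delta_pos": [0,0,0],"dr": [0,0,0],"claw": 0.42},{"delta_pos": [0,0,0],"dr": [0,0,0],"claw": 0.36},{"delta_pos": [0,0,0],"dr": [0,0,0],"claw": 0.2},{"delta_pos": [0,0,0],"dr": [0,0,0],"claw": 0.2},{"delta_pos": [0,0,0],"dr": [0,0,0],"claw": 0.2}]' --force 20

```text
time: 16.77
position: [0.6026, 0.0093, 0.2128]
tool_rot: [-0.487, 3.103, -0.001]
force: [1.6, -1.3, 4.4]
grip_width: 0.0303
gripper_force: 21.0
```

Run:
```python
from h import *
s=observe();print(s["joint_pos"].round(3));d=s["position"]-[.5685,.0875,0];print(np.hypot(*d[:2]),26.6-np.degrees(np.arctan2(d[1],d[0])),R.from_rotvec(s["tool_rot"]).as_matrix().round(3))
```

```text
[ 0.016  0.387  0.091  1.273 -0.    -0.296]
0.08529824944249974 93.00284217459256 [[-0.952 -0.306  0.001]
 [-0.306  0.952 -0.   ]
 [-0.001 -0.001 -1.   ]]
```

Scaled: 12 degrees / 180 = 0.0667.

step_arm --rows '[{"delta_pos": [0.0089,-0.0003,0],"dr": [0,0,0.0333],"claw": 0.2},{"delta_pos": [0.0178,0.0003,0],"dr": [0,0,0.0667],"claw": 0.2}]' --force 20

```text
time: 17.02
position: [0.5862, 0.0043, 0.2128]
tool_rot: [-0.154, 3.135, 0.0]
force: [3.8, 0.5, 3.0]
grip_width: 0.0303
gripper_force: 20.9
```

Scaled: 12 degrees / 180 = 0.0667.

step_arm --rows '[{"delta_pos": [0.0089,-0.0003,0],"dr": [0,0,0.0333],"claw": 0.2},{"delta_pos": [0.0178,0.0003,0],"dr": [0,0,0.0667],"claw": 0.2}]'

```text
time: 17.27
position: [0.5684, 0.0026, 0.2129]
tool_rot: [0.174, 3.134, -0.0]
force: [3.2, -0.7, 2.8]
grip_width: 0.0301
gripper_force: 20.9
```

Scaled: 12 degrees / 180 = 0.0667.

step_arm --rows '[{"delta_pos": [0.0089,-0.0003,0],"dr": [0,0,0.0333],"claw": 0.2},{"delta_pos": [0.0178,0.0003,0],"dr": [0,0,0.0667],"claw": 0.2}]'

```text
time: 17.52
position: [0.5507, 0.0047, 0.2129]
tool_rot: [0.501, 3.099, -0.0]
force: [3.6, -2.4, 4.0]
grip_width: 0.0295
gripper_force: 20.9
```

Scaled: 12 degrees / 180 = 0.0667.

step_arm --rows '[{"delta_pos": [0.0089,-0.0003,0],"dr": [0,0,0.0333],"claw": 0.2},{"delta_pos": [0.0178,0.0003,0],"dr": [0,0,0.0667],"claw": 0.2}]'

```text
time: 17.77
position: [0.5337, 0.0104, 0.2129]
tool_rot: [0.823, 3.029, -0.001]
force: [2.0, -2.7, 3.5]
grip_width: 0.03
gripper_force: 21.0
```

Scaled: 12 degrees / 180 = 0.0667.

step_arm --rows '[{"delta_pos": [0.0089,-0.0003,0],"dr": [0,0,0.0333],"claw": 0.2},{"delta_pos": [0.0178,0.0003,0],"dr": [0,0,0.0667],"claw": 0.2}]'

```text
time: 18.02
position: [0.5183, 0.0195, 0.2129]
tool_rot: [1.135, 2.927, -0.001]
force: [2.3, -3.7, 4.3]
grip_width: 0.0298
gripper_force: 21.0
```

Scaled: 12 degrees / 180 = 0.0667.

step_arm --rows '[{"delta_pos": [0.0089,-0.0003,0],"dr": [0,0,0.0333],"claw": 0.2},{"delta_pos": [0.0178,0.0003,0],"dr": [0,0,0.0667],"claw": 0.2}]'

```text
time: 18.27
position: [0.5051, 0.0316, 0.2129]
tool_rot: [1.435, 2.792, -0.001]
force: [0.6, -4.5, 4.8]
grip_width: 0.0298
gripper_force: 21.1
```

Scaled: 12 degrees / 180 = 0.0667.

step_arm --rows '[{"delta_pos": [0.0089,-0.0003,0],"dr": [0,0,0.0333],"claw": 0.2},{"delta_pos": [0.0178,0.0003,0],"dr": [0,0,0.0667],"claw": 0.2}]'

```text
time: 18.52
position: [0.4954, 0.0459, 0.213]
tool_rot: [1.719, 2.626, -0.001]
force: [0.1, -5.6, 4.2]
grip_width: 0.03
gripper_force: 21.0
```

Scaled: 12 degrees / 180 = 0.0667.

step_arm --rows '[{"delta_pos": [0.0089,-0.0003,0],"dr": [0,0,0.0333],"claw": 0.2},{"delta_pos": [0.0178,0.0003,0],"dr": [0,0,0.0667],"claw": 0.2}]'

```text
time: 18.77
position: [0.4882, 0.0621, 0.2128]
tool_rot: [1.984, 2.432, -0.002]
force: [1.5, -7.1, 4.0]
grip_width: 0.0299
gripper_force: 21.0
```

Scaled: 10 degrees / 180 = 0.0556.

step_arm --rows '[{"delta_pos": [0.0074,-0.0003,0],"dr": [0,0,0.0278],"claw": 0.2},{"delta_pos": [0.0148,0,0],"dr": [0,0,0.0556],"claw": 0.2}]'

```text
time: 19.02
position: [0.4848, 0.0767, 0.2128]
tool_rot: [2.188, 2.251, -0.002]
force: [-0.8, -4.3, 4.8]
grip_width: 0.0302
gripper_force: 21.0
```

Scaled: 10 degrees / 180 = 0.0556.

step_arm --rows '[{"delta_pos": [0.0074,-0.0003,0],"dr": [0,0,0.0278],"claw": 0.2},{"delta_pos": [0.0148,0,0],"dr": [0,0,0.0556],"claw": 0.2}]'

```text
time: 19.27
position: [0.4838, 0.0923, 0.2126]
tool_rot: [2.377, 2.054, -0.001]
force: [-2.9, 1.6, 5.3]
grip_width: 0.0302
gripper_force: 21.2
```

Scaled: 12 degrees / 180 = 0.0667.

step_arm --rows '[{"delta_pos": [0.0089,-0.0003,0],"dr": [0,0,0.0333],"claw": 0.2},{"delta_pos": [0.0178,0.0003,0],"dr": [0,0,0.0667],"claw": 0.2}]'

```text
time: 19.52
position: [0.4866, 0.1101, 0.2126]
tool_rot: [-2.579, -1.794, 0.001]
force: [-2.7, -2.7, 5.4]
grip_width: 0.0302
gripper_force: 21.2
```

Scaled: 12 degrees / 180 = 0.0667.

step_arm --rows '[{"delta_pos": [0.0089,-0.0003,0],"dr": [0,0,0.0333],"claw": 0.2},{"delta_pos": [0.0178,0.0003,0],"dr": [0,0,0.0667],"claw": 0.2}]'

```text
time: 19.77
position: [0.4924, 0.1254, 0.2124]
tool_rot: [2.751, 1.512, -0.005]
force: [-4.9, -10.2, 6.9]
grip_width: 0.03
gripper_force: 22.2
```

The crank is jammed at about 233° (11 N and lagging the command). I back it off 18°, then come forward 12°.

Scaled: -18 degrees / 180 = -0.1.

step_arm --rows '[{"delta_pos": [-0.0088,0.0012,0],"dr": [0,0,-0.0333],"claw": 0.2},{"delta_pos": [-0.0174,0.0034,0],"dr": [0,0,-0.0667],"claw": 0.2},{"delta_pos": [-0.0258,0.0064,0],"dr": [0,0,-0.1],"claw": 0.2},{"delta_pos": [-0.0258,0.0064,0],"dr": [0,0,-0.1],"claw": 0.2}]'

```text
time: 20.27
position: [0.4849, 0.1015, 0.2125]
tool_rot: [-2.479, -1.929, -0.001]
force: [-3.1, 3.6, 5.8]
grip_width: 0.0299
gripper_force: 21.1
```

Scaled: 12 degrees / 180 = 0.0667.

step_arm --rows '[{"delta_pos": [0.0089,-0.0003,0],"dr": [0,0,0.0333],"claw": 0.2},{"delta_pos": [0.0178,0.0003,0],"dr": [0,0,0.0667],"claw": 0.2}]'

```text
time: 20.52
position: [0.4893, 0.118, 0.2124]
tool_rot: [2.671, 1.651, -0.003]
force: [-3.4, -7.3, 5.4]
grip_width: 0.0301
gripper_force: 21.4
```

Scaled: -24 degrees / 180 = -0.1333.

step_arm --rows '[{"delta_pos": [-0.0088,0.0012,0],"dr": [0,0,-0.0333],"claw": 0.2},{"delta_pos": [-0.0174,0.0034,0],"dr": [0,0,-0.0667],"claw": 0.2},{"delta_pos": [-0.0258,0.0064,0],"dr": [0,0,-0.1],"claw": 0.2},{"delta_pos": [-0.0338,0.0103,0],"dr": [0,0,-0.1333],"claw": 0.2},{"delta_pos": [-0.0338,0.0103,0],"dr": [0,0,-0.1333],"claw": 0.2}]'

```text
time: 21.15
position: [0.484, 0.0838, 0.2124]
tool_rot: [-2.266, -2.176, 0.0]
force: [-0.2, -0.6, 4.2]
grip_width: 0.0301
gripper_force: 21.0
```

Run:
```python
from h import *
import pickle
s=observe();d=s["position"]-[.5685,.0875,0];print(np.hypot(*d[:2]),26.6+360-np.degrees(np.arctan2(d[1],d[0]))%360,s["joint_pos"].round(3),s["force"])
m=optics.camera_model("wrist");cv2.imwrite("pics/w5.png",optics.get_image("wrist"));pickle.dump(m,open("w5.pkl","wb"))
```

```text
0.08456631291047269 204.1072281583105 [ 0.171  0.2   -0.178  1.193  0.     1.783] [-0.20018926 -0.56413149  4.24847699]
```

View pics/w5.png

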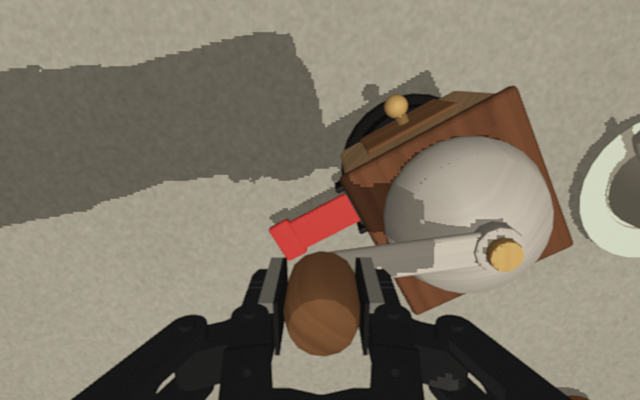

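The wrist view shows the knob still well held between the pads (knob top at (322,325)), the lever flat, and the hub cap at (506,255). I check the mill position from the hub, then go forward.

Run:
```python
from h import *
import pickle
m=pickle.load(open("w5.pkl","rb"))
print("hub",plane("wrist",(506,255),.182,m),"knobtop",plane("wrist",(322,325),.222,m),observe()["position"])
```

```text
hub [0.56968881 0.08741985 0.182     ] knobtop [0.4844741  0.08323996 0.222     ] [0.48409227 0.08366374 0.21243223]
```

Scaled: 12 degrees / 180 = 0.0667.

step_arm --rows '[{"delta_pos": [0.0089,-0.0003,0],"dr": [0,0,0.0333],"claw": 0.2},{"delta_pos": [0.0178,0.0003,0],"dr": [0,0,0.0667],"claw": 0.2}]'

```text
time: 21.45
position: [0.485, 0.1018, 0.2124]
tool_rot: [2.485, 1.921, -0.001]
force: [-1.8, 0.7, 5.6]
grip_width: 0.03
gripper_force: 20.9
```

Scaled: 6 degrees / 180 = 0.0333.

step_arm --rows '[{"delta_pos": [0.0089,-0.0003,0],"dr": [0,0,0.0333],"claw": 0.2}]'

```text
time: 21.58
position: [0.4869, 0.1106, 0.2124]
tool_rot: [2.582, 1.788, -0.001]
force: [-1.6, -0.0, 5.0]
grip_width: 0.0302
gripper_force: 20.9
```

Scaled: 4 degrees / 180 = 0.0222.

step_arm --rows '[{"delta_pos": [0.0059,-0.0003,0],"dr": [0,0,0.0222],"claw": 0.2}]'

```text
time: 21.7
position: [0.4887, 0.1164, 0.2124]
tool_rot: [2.642, 1.699, -0.001]
force: [-2.2, 0.6, 4.7]
grip_width: 0.0305
gripper_force: 21.0
```

Scaled: 10 degrees / 180 = 0.0556.

step_arm --rows '[{"delta_pos": [0.0074,-0.0003,0],"dr": [0,0,0.0278],"claw": 0.2},{"delta_pos": [0.0148,0,0],"dr": [0,0,0.0556],"claw": 0.2}]'

```text
time: 21.95
position: [0.4947, 0.1296, 0.2123]
tool_rot: [2.78, 1.461, -0.001]
force: [-2.8, -0.3, 5.7]
grip_width: 0.0301
gripper_force: 21.0
```

The jam is cleared. I plan the remaining ~484° as fixed-yaw circle arcs.

Run:
```python
from h import *
s=observe();M=R.from_rotvec(s["tool_rot"]).as_matrix();C=np.array([.569,.088])
d=s["position"][:2]-C;th=np.degrees(np.arctan2(d[1],d[0]));cr=26.6-th+360
print(s["joint_pos"].round(3),np.hypot(*d),th,cr)
tot=720-cr;print(tot)
ang=th-np.linspace(0,tot,71);P=C+.085*np.c_[np.cos(np.radians(ang)),np.sin(np.radians(ang))]
P[0]=s["position"][:2]
T=(np.c_[P,np.zeros(71)]@M)[:,:2]
for c in range(7):
    print(round(cr+tot*c/7),(1000*(T[10*c+1:10*c+11]-T[10*c])).round(1).tolist())
```

```text
[ 2.570e-01  2.340e-01 -1.330e-01  1.204e+00 -1.000e-03  2.431e+00] 0.08516757208234982 150.7453580463694 235.8546419536306
484.14535804636944
236 [[10.3, -0.2], [20.5, 0.7], [30.5, 2.9], [40.2, 6.2], [49.4, 10.7], [58.1, 16.2], [66.0, 22.8], [73.0, 30.2], [79.1, 38.5], [84.2, 47.4]]
305 [[4.0, 9.5], [6.7, 19.3], [8.3, 29.5], [8.7, 39.7], [7.8, 49.9], [5.6, 60.0], [2.3, 69.7], [-2.1, 78.9], [-7.7, 87.5], [-14.2, 95.4]]
374 [[-7.4, 7.1], [-15.7, 13.2], [-24.6, 18.2], [-34.0, 22.2], [-43.9, 25.0], [-54.0, 26.6], [-64.3, 27.0], [-74.5, 26.1], [-84.5, 24.0], [-94.2, 20.7]]
443 [[-9.2, -4.4], [-17.9, -10.0], [-25.8, -16.5], [-32.9, -23.9], [-39.0, -32.1], [-44.1, -41.0], [-48.1, -50.5], [-50.9, -60.3], [-52.5, -70.5], [-52.9, -80.7]]
513 [[0.9, -10.2], [2.9, -20.3], [6.2, -30.0], [10.7, -39.2], [16.2, -47.9], [22.7, -55.8], [30.1, -62.9], [38.3, -69.0], [47.2, -74.1], [56.6, -78.1]]
582 [[9.9, -2.8], [20.0, -4.5], [30.2, -4.8], [40.4, -4.0], [50.5, -1.9], [60.2, 1.3], [69.5, 5.8], [78.1, 11.2], [86.1, 17.7], [93.2, 25.1]]
651 [[6.2, 8.2], [11.3, 17.1], [15.3, 26.5], [18.1, 36.4], [19.8, 46.5], [20.2, 56.8], [19.3, 67.0], [17.3, 77.0], [14.0, 86.7], [9.6, 96.0]]
```

step_arm --rows '[{"delta_pos": [0.0103,-0.0002,0],"dr": [0,0,0],"claw": 0.2},{"delta_pos": [0.0205,0.0007,0],"dr": [0,0,0],"claw": 0.2},{"delta_pos": [0.0305,0.0029,0],"dr": [0,0,0],"claw": 0.2},{"delta_pos": [0.0402,0.0062,0],"dr": [0,0,0],"claw": 0.2},{"delta_pos": [0.0494,0.0107,0],"dr": [0,0,0],"claw": 0.2},{"delta_pos": [0.0581,0.0162,0],"dr": [0,0,0],"claw": 0.2},{"delta_pos": [0.066,0.0228,0],"dr": [0,0,0],"claw": 0.2},{"delta_pos": [0.073,0.0302,0],"dr": [0,0,0],"claw": 0.2},{"delta_pos": [0.0791,0.0385,0],"dr": [0,0,0],"claw": 0.2},{"delta_pos": [0.0842,0.0474,0],"dr": [0,0,0],"claw": 0.2}]' --force 30

```text
time: 23.2
position: [0.5817, 0.1741, 0.2132]
tool_rot: [-2.777, -1.466, -0.003]
force: [-2.8, 5.8, 8.8]
grip_width: 0.0298
gripper_force: 30.5
```

step_arm --rows '[{"delta_pos": [0.004,0.0095,0],"dr": [0,0,0],"claw": 0.2},{"delta_pos": [0.0067,0.0193,0],"dr": [0,0,0],"claw": 0.2},{"delta_pos": [0.0083,0.0295,0],"dr": [0,0,0],"claw": 0.2},{"delta_pos": [0.0087,0.0397,0],"dr": [0,0,0],"claw": 0.2},{"delta_pos": [0.0078,0.0499,0],"dr": [0,0,0],"claw": 0.2},{"delta_pos": [0.0056,0.06,0],"dr": [0,0,0],"claw": 0.2},{"delta_pos": [0.0023,0.0697,0],"dr": [0,0,0],"claw": 0.2},{"delta_pos": [-0.0021,0.0789,0],"dr": [0,0,0],"claw": 0.2},{"delta_pos": [-0.0077,0.0875,0],"dr": [0,0,0],"claw": 0.2},{"delta_pos": [-0.0142,0.0954,0],"dr": [0,0,0],"claw": 0.2}]'

```text
time: 24.45
position: [0.6536, 0.108, 0.2131]
tool_rot: [2.778, 1.466, 0.005]
force: [1.8, 3.9, 6.4]
grip_width: 0.0296
gripper_force: 30.1
```

step_arm --rows '[{"delta_pos": [-0.0074,0.0071,0],"dr": [0,0,0],"claw": 0.2},{"delta_pos": [-0.0157,0.0132,0],"dr": [0,0,0],"claw": 0.2},{"delta_pos": [-0.0246,0.0182,0],"dr": [0,0,0],"claw": 0.2},{"delta_pos": [-0.034,0.0222,0],"dr": [0,0,0],"claw": 0.2},{"delta_pos": [-0.0439,0.025,0],"dr": [0,0,0],"claw": 0.2},{"delta_pos": [-0.054,0.0266,0],"dr": [0,0,0],"claw": 0.2},{"delta_pos": [-0.0643,0.027,0],"dr": [0,0,0],"claw": 0.2},{"delta_pos": [-0.0745,0.0261,0],"dr": [0,0,0],"claw": 0.2},{"delta_pos": [-0.0845,0.024,0],"dr": [0,0,0],"claw": 0.2},{"delta_pos": [-0.0942,0.0207,0],"dr": [0,0,0],"claw": 0.2}]'

```text
time: 25.7
position: [0.6159, 0.017, 0.2122]
tool_rot: [2.776, 1.47, -0.0]
force: [3.0, 1.6, 1.5]
grip_width: 0.0298
gripper_force: 29.6
```

step_arm --rows '[{"delta_pos": [-0.0092,-0.0044,0],"dr": [0,0,0],"claw": 0.2},{"delta_pos": [-0.0179,-0.01,0],"dr": [0,0,0],"claw": 0.2},{"delta_pos": [-0.0258,-0.0165,0],"dr": [0,0,0],"claw": 0.2},{"delta_pos": [-0.0329,-0.0239,0],"dr": [0,0,0],"claw": 0.2},{"delta_pos": [-0.039,-0.0321,0],"dr": [0,0,0],"claw": 0.2},{"delta_pos": [-0.0441,-0.041,0],"dr": [0,0,0],"claw": 0.2},{"delta_pos": [-0.0481,-0.0505,0],"dr": [0,0,0],"claw": 0.2},{"delta_pos": [-0.0509,-0.0603,0],"dr": [0,0,0],"claw": 0.2},{"delta_pos": [-0.0525,-0.0705,0],"dr": [0,0,0],"claw": 0.2},{"delta_pos": [-0.0529,-0.0807,0],"dr": [0,0,0],"claw": 0.2}]'

```text
time: 26.95
position: [0.5197, 0.0193, 0.2117]
tool_rot: [2.776, 1.471, 0.0]
force: [6.9, 4.4, -10.6]
grip_width: 0.0296
gripper_force: 30.4
```

step_arm --rows '[{"delta_pos": [0.0009,-0.0102,0],"dr": [0,0,0],"claw": 0.2},{"delta_pos": [0.0029,-0.0203,0],"dr": [0,0,0],"claw": 0.2},{"delta_pos": [0.0062,-0.03,0],"dr": [0,0,0],"claw": 0.2},{"delta_pos": [0.0107,-0.0392,0],"dr": [0,0,0],"claw": 0.2},{"delta_pos": [0.0162,-0.0479,0],"dr": [0,0,0],"claw": 0.2}]'

```text
time: 27.58
position: [0.49, 0.0584, 0.2122]
tool_rot: [2.773, 1.468, 0.0]
force: [6.9, -3.8, -7.1]
grip_width: 0.0297
gripper_force: 31.6
```

step_arm --rows '[{"delta_pos": [0.0065,-0.0079,0],"dr": [0,0,0],"claw": 0.2},{"delta_pos": [0.0139,-0.015,0],"dr": [0,0,0],"claw": 0.2},{"delta_pos": [0.0221,-0.0211,0],"dr": [0,0,0],"claw": 0.2},{"delta_pos": [0.031,-0.0262,0],"dr": [0,0,0],"claw": 0.2},{"delta_pos": [0.0404,-0.0302,0],"dr": [0,0,0],"claw": 0.2}]'

```text
time: 28.2
position: [0.4866, 0.1103, 0.2124]
tool_rot: [-2.776, -1.471, 0.001]
force: [0.2, 0.4, 1.5]
grip_width: 0.03
gripper_force: 31.6
```

step_arm --rows '[{"delta_pos": [0.0099,-0.0028,0],"dr": [0,0,0],"claw": 0.2},{"delta_pos": [0.02,-0.0045,0],"dr": [0,0,0],"claw": 0.2},{"delta_pos": [0.0302,-0.0048,0],"dr": [0,0,0],"claw": 0.2},{"delta_pos": [0.0404,-0.004,0],"dr": [0,0,0],"claw": 0.2},{"delta_pos": [0.0505,-0.0019,0],"dr": [0,0,0],"claw": 0.2},{"delta_pos": [0.0602,0.0013,0],"dr": [0,0,0],"claw": 0.2},{"delta_pos": [0.0695,0.0058,0],"dr": [0,0,0],"claw": 0.2},{"delta_pos": [0.0781,0.0112,0],"dr": [0,0,0],"claw": 0.2},{"delta_pos": [0.0861,0.0177,0],"dr": [0,0,0],"claw": 0.2},{"delta_pos": [0.0932,0.0251,0],"dr": [0,0,0],"claw": 0.2}]'

```text
time: 29.45
position: [0.5604, 0.1747, 0.2132]
tool_rot: [-2.773, -1.471, -0.002]
force: [-5.1, 5.7, 9.2]
grip_width: 0.0296
gripper_force: 32.1
```

Run:
```python
from h import *
s=observe();d=s["position"]-[.569,.088,0];print(np.hypot(*d[:2]),26.6-np.degrees(np.arctan2(d[1],d[0])),s["force"],s["gripper_force"],s["joint_pos"].round(2))
```

```text
0.08710201598492123 -69.09373707215067 [-5.05849614  5.68049162  9.17585091] 32.1134444209747 [0.3  0.36 0.05 1.26 0.   2.47]
```

step_arm --rows '[{"delta_pos": [0.0062,0.0082,0],"dr": [0,0,0],"claw": 0.2},{"delta_pos": [0.0113,0.0171,0],"dr": [0,0,0],"claw": 0.2},{"delta_pos": [0.0153,0.0265,0],"dr": [0,0,0],"claw": 0.2},{"delta_pos": [0.0181,0.0364,0],"dr": [0,0,0],"claw": 0.2},{"delta_pos": [0.0198,0.0465,0],"dr": [0,0,0],"claw": 0.2},{"delta_pos": [0.0202,0.0568,0],"dr": [0,0,0],"claw": 0.2},{"delta_pos": [0.0193,0.067,0],"dr": [0,0,0],"claw": 0.2},{"delta_pos": [0.0173,0.077,0],"dr": [0,0,0],"claw": 0.2},{"delta_pos": [0.014,0.0867,0],"dr": [0,0,0],"claw": 0.2},{"delta_pos": [0.0096,0.096,0],"dr": [0,0,0],"claw": 0.2}]'

```text
time: 30.7
position: [0.6464, 0.1282, 0.2133]
tool_rot: [-2.774, -1.472, -0.005]
force: [-0.4, 3.4, 6.4]
grip_width: 0.0297
gripper_force: 31.9
```

step_arm --rows '[{"delta_pos": [0,0,0],"dr": [0,0,0],"claw": 0.2},{"delta_pos": [0,0,0],"dr": [0,0,0],"claw": 0.2},{"delta_pos": [0,0,0],"dr": [0,0,0],"claw": 0.2}]'

```text
time: 31.08
position: [0.6465, 0.1278, 0.2133]
tool_rot: [2.775, 1.471, 0.005]
force: [2.4, 1.3, 6.1]
grip_width: 0.0301
gripper_force: 31.9
```

Run:
```python
from h import *
import pickle
s=observe();d=s["position"]-[.569,.088,0];print(np.hypot(*d[:2]),26.6-np.degrees(np.arctan2(d[1],d[0])),s["force"])
cv2.imwrite("pics/s6.png",optics.get_image("scene"))
a=cv2.imread("pics/s6.png")[130:260,270:430];cv2.imwrite("pics/z6.png",cv2.resize(a,None,fx=4,fy=4,interpolation=cv2.INTER_CUBIC))
```

```text
0.08714668357612697 -0.5684755610893468 [2.44142649 1.32356798 6.06214084]
```

View pics/z6.png

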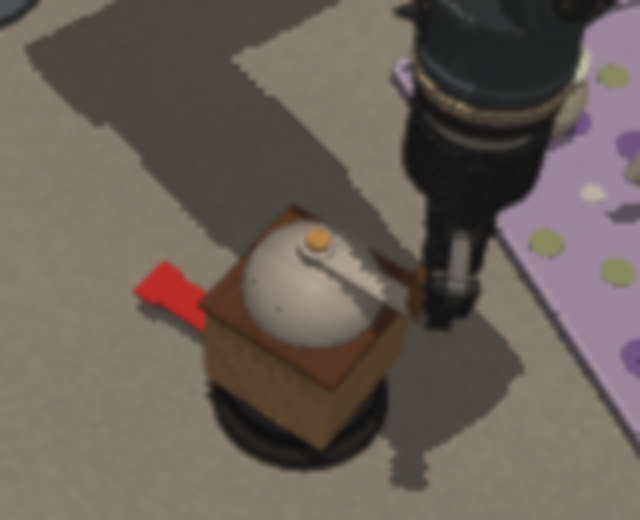

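The crank points straight away from the lever and the lever lies flat. I open the gripper and lift straight up.

step_arm --rows '[{"delta_pos": [0,0,0],"dr": [0,0,0],"claw": 0.45},{"delta_pos": [0,0,0],"dr": [0,0,0],"claw": 0.7},{"delta_pos": [0,0,0],"dr": [0,0,0],"claw": 1},{"delta_pos": [0,0,0],"dr": [0,0,0],"claw": 1},{"delta_pos": [0,0,-0.02],"dr": [0,0,0],"claw": 1},{"delta_pos": [0,0,-0.05],"dr": [0,0,0],"claw": 1},{"delta_pos": [0,0,-0.1],"dr": [0,0,0],"claw": 1},{"delta_pos": [0,0,-0.12],"dr": [0,0,0],"claw": 1},{"delta_pos": [0,0,-0.12],"dr": [0,0,0],"claw": 1},{"delta_pos": [0,0,-0.12],"dr": [0,0,0],"claw": 1}]'

```text
time: 32.38
position: [0.6449, 0.1267, 0.3309]
tool_rot: [-2.776, -1.471, 0.003]
force: [0.5, 0.8, 0.4]
grip_width: 0.0857
gripper_force: 0.0
```

Run:
```python
from h import *
a=optics.get_image("scene");b=optics.get_image("side");w=optics.get_image("wrist")
z=lambda i,c:cv2.resize(i[c[1]-50:c[1]+50,c[0]-50:c[0]+50],(400,400),interpolation=cv2.INTER_CUBIC)
cv2.imwrite("pics/z7.png",np.hstack([z(a,(350,205)),z(b,(296,200))]))
for n,i,u,v in(("scene",a,349,189),("side",b,300,179)):
    h=cv2.cvtColor(i,cv2.COLOR_BGR2HSV);k,l,st,ce=cv2.connectedComponentsWithStats(cv2.inRange(h[v-8:v+8,u-10:u+10],(8,120,100),(25,255,255)))
    print(n,[(st[j,4],(ce[j]+[u-10,v-8]).round(1)) for j in range(1,k)])
```

```text
scene [(np.int32(20), array([349.1, 189.3]))]
side [(np.int32(12), array([299.5, 179. ]))]
```

View pics/z7.png

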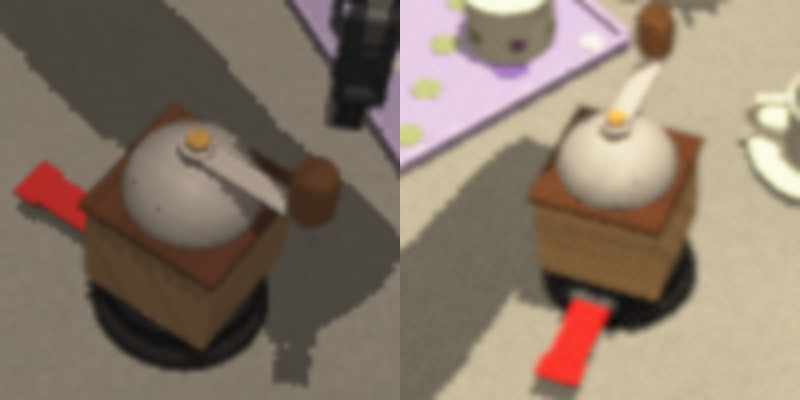

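In both views the crank lies in line with the lever, pointing away from it. The hub pixels are unchanged and the gripper is clear, so I hand the job in.

```bash
python3 -c "
from rig import env
print(env.finish_job())"
```

```text
the job is handed in; nothing more can be done
None
```

I handed the job in at about 32 s, but the program returned no verdict. The lever is pressed down flat and the mill stands where it did. The crank went two full turns and now points straight away from the lever. The bean jam at about 233° needed a second, longer back-off to clear. I released and re-gripped the knob once in the first turn. The gripper is clear of the mill and the arm never went near the tea things.

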